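# Put the shared hand tools back on their own shadow mats

### The job

The four hand tools of this repair table have been put down on the wrong mats. Lay every tool flat on the mat that carries its own painted silhouette, squarely over the silhouette and the same way round (head over head, handle over handle); the plain mat, once its tool is gone, is the free spot to set something aside. Leave the freshly glued bowl where it stands.

Things in the scene. Friction and masses are not known exactly. Their poses are not given: they have to be found in the camera images.
- pliers: Combination pliers lying closed and flat, 164 mm long, steel head, black handles, rigid, 0.17 kg; at the start on the wrench's mat. Origin on the underside below the joint; x to the nose, z up. Joint block (x -14 to 18 mm) 24 mm wide, 13 mm high: grip there, across y. Nose ends at x = 46 mm; handles run back to x = -118 mm, 55 mm across, 13 mm high.
- wrench: Adjustable wrench lying flat, 171 mm long, steel, black sleeve at the rear, 0.15 kg; at the start on the screwdriver's mat. Origin on the underside below the handle's grip point; x along the handle to the jaws, z up. Handle (x -90 to 30 mm) 17 mm wide, 11 mm high: grip at the origin, across y. Head 42 mm wide, 14 mm high, ends at x = 81 mm.
- driver: Screwdriver lying flat, 170 mm long, black rounded-square handle that does not roll, 0.09 kg; at the start on the pliers' mat. Origin on the underside below the handle's grip point; x to the blade, z up. Handle (x -50 to 38 mm) 26 mm wide, 25 mm high: grip at the origin, across y. Steel shaft 7 mm thick, 12.5 mm up, to x = 120 mm.
- tape: Pocket tape measure lying on its side, black, D-shaped from above, silver disc on top, 0.14 kg; at the start on the blank mat. Origin on the underside below its middle; x to the flat front with the small steel hook, z up. Case 63 mm long (x -32 to 31 mm), 56 mm wide across y, 30 mm high: grip across y. Hook at the front's -y side, to x = 41 mm.
- pliers_mat: Fixed blue mat, 190 x 100 x 3 mm, with the white filled silhouette of the pliers, 2.5 mm larger all round. Origin under the mat's middle, on the table; x along its length, z up, top at z = 3 mm. The pliers are home with their origin at x = 30 mm, y = 0 of the mat and their x axis along the mat's x.
- wrench_mat: Mat of the same kind, size and frame as the pliers' mat, with the white silhouette of the adjustable wrench. The wrench is home with its origin at x = 20 mm, y = 0 of the mat and its x axis along the mat's x.
- driver_mat: Mat of the same kind, size and frame as the pliers' mat, with the white silhouette of the screwdriver. The screwdriver is home with its origin at x = -30 mm, y = 0 of the mat and its x axis along the mat's x.
- tape_mat: Mat of the same kind, size and frame as the pliers' mat, empty at the start, with the white silhouette of the tape measure; a pencil, 7 mm high, is fixed across it at x = -58 mm. The tape measure is home with its origin at x = 25 mm, y = 0 of the mat and its x axis along the mat's x.
- blank_mat: Mat of the same kind, size and frame as the pliers' mat, without silhouette, on which the tape measure lies at the start: the free spot once the tape measure is gone.
- bowl: Small white glued ceramic bowl, rim 92 mm across, 36 mm high, standing on the table; not to be moved. Origin under its middle.

How it is judged:
By the outcome, as a careful person would: the job done as asked, in the order asked, and still so for the second after the job is handed in, with the robot touching nothing.
It also fails if it takes over 134 s, if anything falls off the work surface, if the arm or the gripper's body presses on something with over 40 N, if the wrist force passes 120 N, or if a joint passes its speed limit or range.

### The arm

A 6-joint arm with a two-finger parallel gripper is mounted at the origin on the work surface. World frame = base frame: x ahead of the robot, y to its left, z up, the work surface at z = 0. Lengths are in m, angles in rad, forces in N, time in s.
With the tool pointing down it reaches from about 0.35 to 0.85 m from the base axis. Payload 8.1 kg.
Tool frame: the origin (TCP) lies between the finger pads; the fingertips stand tips_ahead ahead of it and the grasp point (between the pads) lies 8 mm behind it (tips_ahead is the distance from the TCP to the fingertips, in m); z points along the fingers, x is the direction in which the jaws open and shut, and the axes are right-handed (so a half turn about z gives the same grasp; the last joint's range is limited). The gripper opens to 93 mm and grips with 3 to 60 N. Pads are 15 mm wide; open, the fingers measure 128 mm over their backs; the gripper's body (75 mm by 188 mm) begins 65 mm behind the grasp point.
Start: joints at [-0.085, 0.13, 1.488, -0, 1.523, -0.085], TCP at [0.6, 0, 0.23] pointing down, gripper open.
Joint ranges: [-2.96, 2.96], [-0.89, 2.26], [0.02, 2.5], [-1.34, 4.48], [0, 2.73], [-2.66, 2.66]. Speed limits (rad/s): [2.39, 2.39, 2.79, 3.14, 3.14, 3.14].

### API

Orientations are given as a rotation vector (axis times angle).
In Python, from plant import * gives the robot as it stands.
- The arm moves only by the tool play_rows, never from a script. Its argument "increments" is a list that holds one entry, the list of rows, each a list of 4 numbers: the shift along the tool's x, y, z in cm, then the turn about the tool's z in rad. A call has 1 to 5 rows; each row is the pose to reach, as a shift and turn from the pose measured when the call began, along the tool's axes at that moment; what a row does not reach only later rows make up. A row lasts 1/10 s, in which the tool goes at most 50 mm and 8.59 degrees, less where a joint would pass 70% of its speed; a pose out of reach is approached as far as the arm can. A call with a gripper value outside its range is refused whole. "jaw" is the finger opening in cm, from 0 to 9.3, set as the call begins (left out, the last holds). The fingers move at their own pace and stop on an object; "squeeze" is the grip in N (left out, the last holds). Time passes only in rows, so rows that repeat a pose let the fingers close. It gives the time, the measured TCP pose, the force and the opening at its end, in the units of the state.
- read_state(): the state, without advancing time (a new reading comes with each control period).
- read_camera(name): name is "scene" or "side" or "wrist"; returns (picture, depth): 480x640x3 uint8, blue, green, red; 480x640 float32, m along the optical axis (not along the pixel's ray), 0 where there is no reading.
- camera_params(name): a dict with "K" (3x3 intrinsics, pixels), "eye" and "orientation" of the camera in the world. Camera axes: x right, y up, looking along -z (the intrinsics and any distortion apply to the point x, -y, -z); pixel columns grow to the right and rows downward; lengths in m; the calibration is good to about 2 mm. A picture is of the moment at which its call begins: read the wrist's pose just before it. camera_params takes no time and is no camera call; for the wrist camera it gives the pose at the moment of the call.
- close_job(): hands the job in, once; it reports no verdict.
The state is a dict: "t": time; "q": joint angles; "dq": joint speeds; "joint_torque": joint torques, N m; "tool_pos": TCP position; "orientation": TCP orientation; "force": force on the tool from outside, world axes, zero at the start; "wrist_torque": the same for the moment, N m; "opening": finger opening in m.
Only numpy, scipy, OpenCV 4.12 (cv2) and the standard library are available. Lean on these libraries where they do the work, as an engineer would, in place of code of your own. Each camera call takes 0.05 s, during which the arm holds its last target.

## Working session

There is one attempt and no reset: what is moved stays moved. The work goes in short steps, Python scripts to look and compute and a tool call to move; the robot and the scene stay as the last step left them, time stands still between calls to the robot, and variables do not carry over. Pictures are saved under pics/ and viewed, and the job is handed in when it is done.

Besides the shell and the picture viewer there is one more tool, called after ">>>" by a JSON object that holds its "name" and its "arguments", one argument or row to a line. play_rows: Moves the arm, as the interface text tells. Its arguments: {"type":"object","properties":{"increments":{"type":"array"},"jaw":{"type":"number"},"squeeze":{"type":"number"}},"required":["increments"]}

```bash
ls; mkdir -p pics; python3 - <<'E'
from plant import *
import cv2
s=read_state();print(s)
for n in("scene","side","wrist"):
    p=camera_params(n);print(n,p)
    im,d=read_camera(n);cv2.imwrite(f"pics/{n}0.png",im)
    import numpy as np;np.save(f"pics/{n}0.npy",d)
E
```

```text
pics
{'t': 0.0, 'q': array([-8.54078037e-02,  1.31182786e-01,  1.48928697e+00,  7.53055820e-06,
        1.52298022e+00, -8.54179336e-02]), 'dq': array([ 0.00116665,  0.00026229, -0.00157445, -0.00064662,  0.00170082,
       -0.00017513]), 'joint_torque': array([-1.61290725e-03, -5.59853125e+01, -4.91755986e+01,  7.67333270e-02,
        3.59135563e-02, -2.97389461e-04]), 'tool_pos': array([5.99449731e-01, 6.75385319e-05, 2.28570289e-01]), 'orientation': array([-3.14142537e+00, -1.53348430e-05,  2.90566774e-03]), 'force': array([ 0.27547271, -0.35470968, -0.03510627]), 'wrist_torque': array([-0.01255551,  0.04605601, -0.00883644]), 'opening': 0.09298059701729437}
scene {'K': array([[512.55277258,   0.        , 319.94069968],
       [  0.        , 512.55277258, 238.09648123],
       [  0.        ,   0.        ,   1.        ]]), 'eye': array([ 0.76183723, -0.46511153,  0.95105768]), 'orientation': array([0.536282  , 0.14870685, 0.48655935])}
side {'K': array([[531.84843363,   0.        , 318.15883307],
       [  0.        , 531.84843363, 244.69281903],
       [  0.        ,   0.        ,   1.        ]]), 'eye': array([ 0.09900568, -0.76356253,  0.63757271]), 'orientation': array([ 0.93594899, -0.236706  , -0.45625003])}
wrist {'K': array([[404.95869923,   0.        , 314.18310436],
       [  0.        , 404.95869923, 239.55548682],
       [  0.        ,   0.        ,   1.        ]]), 'eye': array([0.60026086, 0.06992679, 0.38430963]), 'orientation': array([-0.25558034,  0.0023692 , -0.00032902])}
```

View pics/scene0.png

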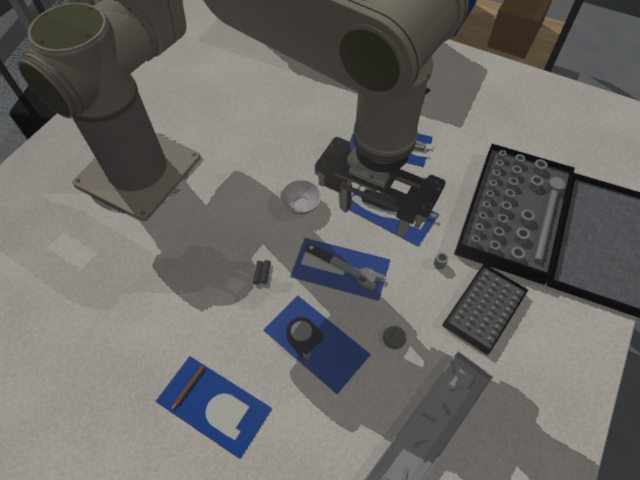

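View pics/side0.png

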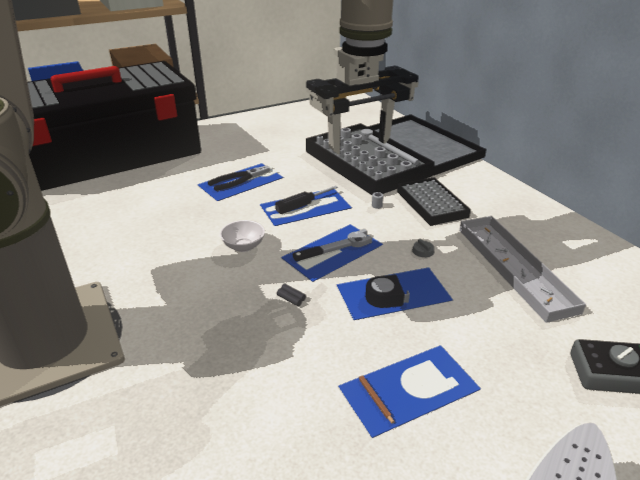

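View pics/wrist0.png

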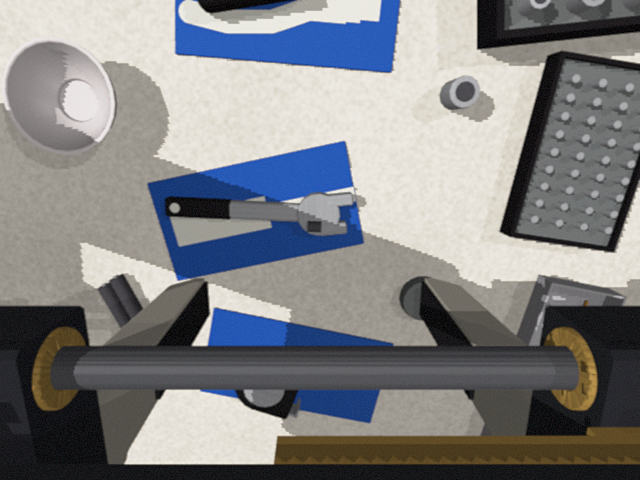

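```bash
python3 -c "
import plant;print([n for n in dir(plant) if n[0]!='_']); print(getattr(plant,'tips_ahead',None))"
```

```text
['IKError', 'camera_params', 'close_job', 'read_camera', 'read_state', 'tips_ahead']
0.011
```

```bash
cat > h.py <<'E'
from plant import *
import numpy as np, cv2
from scipy.spatial.transform import Rotation as R
def rays(p,uv):
    K=p['K'];uv=np.atleast_2d(uv).astype(float)
    d=np.c_[(uv[:,0]-K[0,2])/K[0,0],-(uv[:,1]-K[1,2])/K[1,1],-np.ones(len(uv))]
    return R.from_rotvec(p['orientation']).apply(d)
def cast(p,uv,z):
    d=rays(p,uv);e=p['eye'];return (e+d*((z-e[2])/d[:,2])[:,None])[:,:2]
def proj(p,X):
    X=np.atleast_2d(X);c=R.from_rotvec(p['orientation']).inv().apply(X-p['eye']);K=p['K']
    return np.c_[K[0,2]+K[0,0]*c[:,0]/-c[:,2],K[1,2]-K[1,1]*c[:,1]/-c[:,2]]
def blue(im):
    h=cv2.cvtColor(im,cv2.COLOR_BGR2HSV)
    return cv2.inRange(h,(100,130,40),(130,255,255))
def mats(p,im,z=0.003,amin=800):
    m=cv2.morphologyEx(blue(im),cv2.MORPH_CLOSE,np.ones((9,9)))
    cs,_=cv2.findContours(m,cv2.RETR_EXTERNAL,cv2.CHAIN_APPROX_NONE);out=[]
    for c in cs:
        if cv2.contourArea(c)<amin: continue
        w=cast(p,c[:,0],z).astype(np.float32)
        (c0,wh,a)=cv2.minAreaRect(w*1000)
        if wh[0]<wh[1]: wh=wh[::-1];a+=90
        a=(a+90)%180-90
        out.append((c0[0],c0[1],wh[0],wh[1],a,c[:,0].mean(0)))
    return out
def snap(n,name=None):
    p=camera_params(n);im,d=read_camera(n)
    if name: cv2.imwrite(f"pics/{name}.png",im)
    return p,im,d
E
python3 - <<'E'
from h import *
np.set_printoptions(precision=1,suppress=True)
for n in("scene","side","wrist"):
    p=camera_params(n);im=cv2.imread(f"pics/{n}0.png")
    for m in mats(p,im):print(n,np.hstack(m))
    d=np.load(f"pics/{n}0.npy");print(d[240,320])
E
```

```text
scene [ 472.3 -362.5  187.9   98.1   -2.2  214.2  406.5]
scene [ 578.6 -169.2  186.4   96.9  -12.3  314.4  342.6]
1.1110225
side [ 470.  -363.4  188.5   98.9   -2.2  406.5  390.2]
side [ 576.  -170.   187.8   98.4  -12.4  391.7  295.7]
side [541.8  -4.4 187.5  98.2  11.8 334.5 250.5]
side [574.2 178.4 187.2  97.7  -5.  302.9 209.6]
1.1110886
wrist [ 622.3 -217.    92.    39.1    0.   337.4  402.1]
wrist [ 584.4 -123.3  192.3   43.     0.   293.1  335.1]
wrist [544.8  -3.8 188.7  98.5  11.8 257.5 212.8]
wrist [575.3 158.2 187.9  56.7  -4.6 287.7  38.3]
0.3923186
```

>>> {"name": "play_rows", "arguments": {
  "increments": [
    [[-3,-13,-6,0],[-3,-13,-6,0],[-3,-13,-6,0],[-3,-13,-6,0],[-3,-13,-6,0]]
  ]
}}

```text
t: 0.65
tool_pos: [0.5696, 0.1309, 0.2892]
orientation: [3.141, 0.004, -0.001]
force: [-0.2, -0.7, 0.3]
opening: 0.0929
```

```bash
python3 - <<'E'
from h import *
np.set_printoptions(precision=4,suppress=True)
s=read_state();print(s['t'],s['tool_pos'],s['orientation'],s['dq'])
p,im,d=snap('wrist','w1');np.save('pics/w1.npy',d);print(p['eye'],p['orientation'])
np.set_printoptions(precision=1,suppress=True)
for m in mats(p,im):print(np.hstack(m))
E
```

```text
0.65 [0.5696 0.1309 0.2892] [ 3.1414  0.0036 -0.0009] [-0.0394  0.0163  0.0248 -0.0077 -0.003  -0.0054]
[0.5701 0.2008 0.4448] [-0.2559  0.001   0.0018]
[ 578.6 -169.6  187.7   98.9  -12.4  313.2  419. ]
[544.1  -4.1 189.5  98.8  11.8 294.4 310.9]
[576.5 179.3 188.2  98.4  -4.6 322.  151.6]
[485.5 313.1 169.2  27.6   0.1 223.3   8.1]
```

View pics/w1.png

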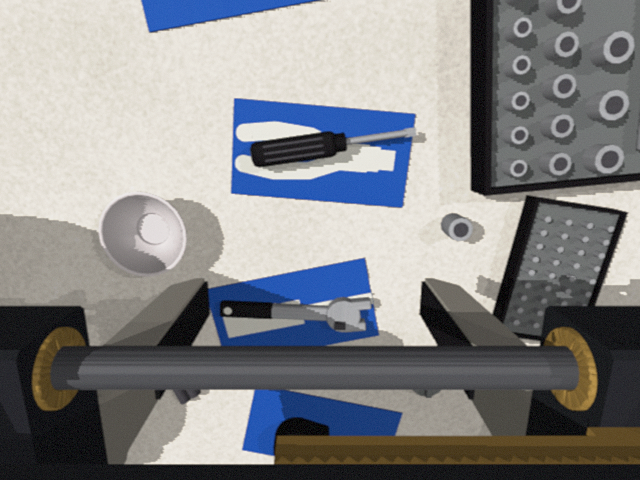

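>>> {"name": "play_rows", "arguments": {
  "increments": [
    [[-4,-14,0,0],[-4,-14,0,0],[-4,-14,0,0],[-4,-14,0,0]]
  ]
}}

```text
t: 1.1
tool_pos: [0.5277, 0.2728, 0.2866]
orientation: [-3.142, -0.006, 0.008]
force: [0.4, 0.2, -0.3]
opening: 0.0928
```

```bash
python3 - <<'E'
from h import *
np.set_printoptions(precision=4,suppress=True)
s=read_state();print(s['t'],s['tool_pos'],s['orientation'])
p,im,d=snap('wrist','w2');np.save('pics/w2.npy',d)
np.savez('pics/p2.npz',**p)
np.set_printoptions(precision=1,suppress=True)
for m in mats(p,im):print(np.hstack(m))
E
```

```text
1.1 [0.5277 0.2728 0.2866] [-3.1416 -0.0063  0.0077]
[543.8  -2.1 188.3  98.3  12.8 308.4 408.6]
[576.4 179.6 188.1  98.2  -4.6 346.8 277.7]
[489.6 363.4 188.3  98.6   9.8 270.1 108.4]
```

View pics/w2.png

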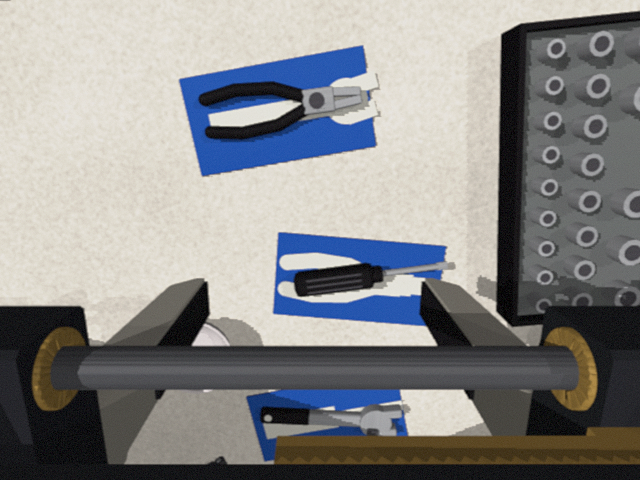

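```bash
cat >> h.py <<'E'
MATS=dict(wrench=(.4896,.3634,9.8),pliers=(.5764,.1796,-4.6),driver=(.5441,-.0040,11.8),blank=(.5775,-.1700,-12.4),tape=(.4710,-.3630,-2.2))
def cloud(p,d):
    v,u=np.mgrid[0:480,0:640];uv=np.c_[u.ravel(),v.ravel()]
    X=p['eye']+rays(p,uv)*d.ravel()[:,None];X[d.ravel()==0]=np.nan
    return X.reshape(480,640,3)
def tomat(m,xy):
    x,y,a=MATS[m];a=np.deg2rad(a);d=np.asarray(xy)-[x,y]
    return np.stack([d[...,0]*np.cos(a)+d[...,1]*np.sin(a),-d[...,0]*np.sin(a)+d[...,1]*np.cos(a)],-1)
def frommat(m,l):
    x,y,a=MATS[m];a=np.deg2rad(a);l=np.asarray(l)
    return np.stack([x+l[...,0]*np.cos(a)-l[...,1]*np.sin(a),y+l[...,0]*np.sin(a)+l[...,1]*np.cos(a)],-1)
def onmat(m,X,z0,z1,mx=.105,my=.06):
    l=tomat(m,X[...,:2]);return (abs(l[...,0])<mx)&(abs(l[...,1])<my)&(X[...,2]>z0)&(X[...,2]<z1)
E
python3 - <<'E'
from h import *
np.set_printoptions(precision=1,suppress=True)
z=np.load('pics/p2.npz');p={k:z[k] for k in z};d=np.load('pics/w2.npy');X=cloud(p,d)
for m in('wrench','pliers'):
    k=onmat(m,X,-.01,.06);print(m,np.percentile(X[k][:,2]*1000,[2,10,30,50,70,90,98]))
    t=onmat(m,X,.0075,.06)
    img=np.zeros((480,640),np.uint8);img[t]=255;cv2.imwrite(f'pics/mask_{m}.png',img)
    l=X[t][:,:2];r=cv2.minAreaRect((l*1000).astype(np.float32));print(t.sum(),r,X[t][:,2].mean())
a=cv2.imread('pics/mask_wrench.png')|cv2.imread('pics/mask_pliers.png');cv2.imwrite('pics/mask.png',a)
E
```

```text
wrench [-0.6  0.4  2.6  3.5  4.3 15.3 17.2]
4076 ((492.32073974609375, 367.47845458984375), (164.02952575683594, 53.88970947265625), 3.695420980453491) 0.01544731028785782
pliers [-0.5  0.5  2.7  3.7  4.5 24.8 29.2]
2613 ((588.9385375976562, 192.06507873535156), (170.3602752685547, 26.25981903076172), 8.17690372467041) 0.02474727581554313
```

View pics/mask.png

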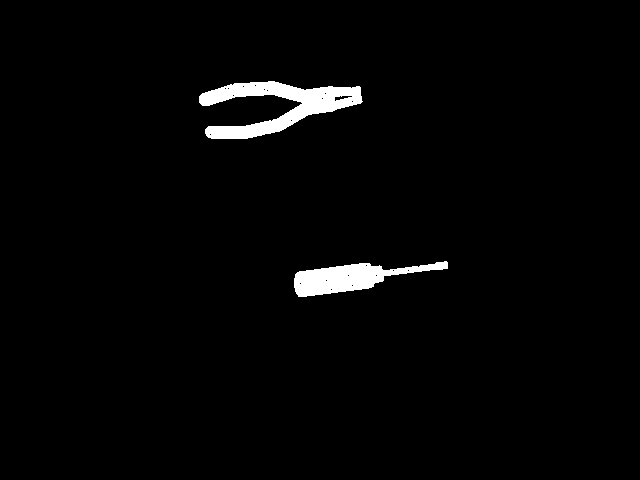

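>>> {"name": "play_rows", "arguments": {
  "increments": [
    [[-4,25,0,0.75],[-4,25,0,0.75],[-4,25,0,0.75],[-4,25,0,0.75],[-4,25,0,0.75]]
  ]
}}

```text
t: 1.65
tool_pos: [0.4888, 0.0188, 0.2864]
orientation: [2.916, -1.157, -0.007]
force: [-0.4, -0.9, 0.3]
opening: 0.0929
```

```bash
cat >> h.py <<'E'
CX=dict(pliers=-.036,wrench=-.0045,driver=.035,tape=.0045)
def toolpose(X,m,tool,z0=.0075,flip=False):
    t=onmat(m,X,z0,.06);c,wh,a=cv2.minAreaRect((X[t][:,:2]*1000).astype(np.float32))
    if wh[0]<wh[1]: wh=wh[::-1];a-=90
    a=(a+90)%180-90
    if flip:a+=180
    r=np.deg2rad(a);o=np.array(c)/1000-CX[tool]*np.array([np.cos(r),np.sin(r)])
    return o,a,wh,t.sum()
def yaw(s=None):
    s=s or read_state();x=R.from_rotvec(s['orientation']).apply([1,0,0]);return np.rad2deg(np.arctan2(x[1],x[0]))
def go(xy,z,a,s=None):
    "shift in tool axes (cm), turn (rad) to reach; a = world yaw of tool x, deg"
    s=s or read_state();r=R.from_rotvec(s['orientation'])
    d=r.inv().apply(np.r_[xy,z]-s['tool_pos'])*100
    t=-np.deg2rad((a-yaw(s)+180)%360-180)
    print('t',s['t'],'at',s['tool_pos'].round(4),'yaw',round(yaw(s),2),'-> rows',d.round(2),round(t,3))
E
python3 - <<'E'
from h import *
go((.42,-.22),.29,-90)
E
```

```text
t 1.65 at [0.4888 0.0188 0.2864] yaw -43.3 -> rows [11.37 22.1  -0.27] 0.815
```

>>> {"name": "play_rows", "arguments": {
  "increments": [
    [[11.4,22,-0.3,0.815],[11.4,22,-0.3,0.815],[11.4,22,-0.3,0.815],[11.4,22,-0.3,0.815],[11.4,22,-0.3,0.815]]
  ]
}}

```text
t: 2.15
tool_pos: [0.419, -0.2212, 0.2897]
orientation: [2.288, -2.144, -0.004]
force: [0.4, -0.1, -0.1]
opening: 0.0929
```

```bash
cat > look.py <<'E'
from h import *
import sys
np.set_printoptions(precision=4,suppress=True)
n=sys.argv[1];p,im,d=snap('wrist',n);np.savez(f'pics/{n}.npz',d=d,**p)
X=cloud(p,d);s=read_state();print('tcp',s['tool_pos'],yaw(s))
for m in mats(p,im):print('mat',np.hstack(m).round(1))
for a in sys.argv[2:]:
    m,t=a.split(',');print(m,t,toolpose(X,m,t))
E
python3 look.py w3 blank,tape driver,wrench
```

```text
tcp [ 0.4165 -0.2279  0.2895] -87.14179434799614
mat [ 472.6 -362.9  188.5   98.2   -2.2  449.6  150.2]
mat [ 555.7 -165.   141.2   99.   -12.3  268.7   62.8]
mat [529.1  -7.8 156.4  98.5  11.6 109.6  82.1]
blank tape (array([ 0.5512, -0.1753]), -19.805809020996094, (71.9604263305664, 56.210479736328125), np.int64(4051))
driver wrench (array([0.5359, 0.0037]), -6.886497497558594, (141.16175842285156, 36.807247161865234), np.int64(3141))
```

View pics/w3.png

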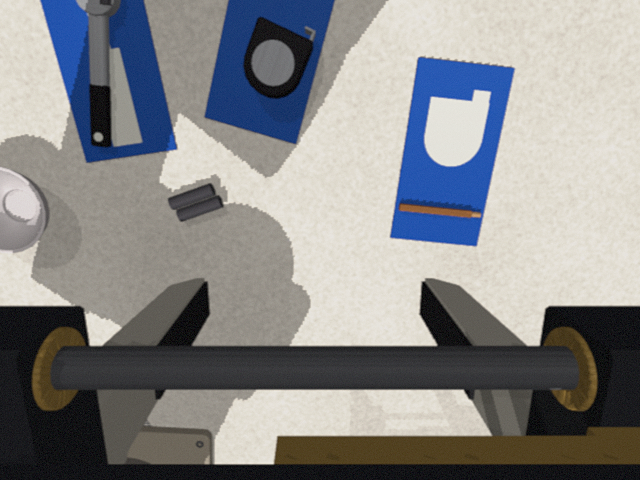

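```bash
sed -i "s/tape=(.4710,-.3630,-2.2)/tape=(.4726,-.3629,-2.2)/" h.py; python3 -c "
from h import *
go((.5512,-.1753),.10,-109.8)"
```

```text
t 2.2 at [ 0.4165 -0.2279  0.2895] yaw -87.14 -> rows [ -4.69 -13.87  18.8 ] 0.395
```

>>> {"name": "play_rows", "arguments": {
  "increments": [
    [[-4.7,-13.9,18.8,0.395],[-4.7,-13.9,18.8,0.395],[-4.7,-13.9,18.8,0.395],[-4.7,-13.9,18.8,0.395],[-4.7,-13.9,18.8,0.395]]
  ]
}}

```text
t: 2.7
tool_pos: [0.55, -0.1759, 0.0957]
orientation: [1.797, -2.561, -0.005]
force: [-1.1, 0.4, 0.1]
opening: 0.0927
```

```bash
python3 -c "
from h import *
go((.5512,-.1753),.020,-109.8)"
```

```text
t 2.7 at [ 0.55   -0.1759  0.0957] yaw -109.87 -> rows [-0.17 -0.16  7.57] -0.001
```

>>> {"name": "play_rows", "arguments": {
  "increments": [
    [[-0.1,-0.1,3,0],[-0.1,-0.1,6,0],[-0.1,-0.1,7,0],[-0.1,-0.1,7.5,0],[-0.1,-0.1,7.5,0]]
  ]
}}

```text
t: 3.2
tool_pos: [0.5502, -0.1767, 0.0211]
orientation: [1.796, -2.562, -0.004]
force: [0.0, -0.6, -0.6]
opening: 0.0934
```

>>> {"name": "play_rows", "arguments": {
  "increments": [
    [[0,0,0,0],[0,0,0,0],[0,0,0,0],[0,0,0,0],[0,0,0,0]]
  ],
  "jaw": 4,
  "squeeze": 20
}}

```text
t: 3.7
tool_pos: [0.5505, -0.1766, 0.0215]
orientation: [1.796, -2.562, -0.004]
force: [0.3, 1.3, 1.7]
opening: 0.0575
```

>>> {"name": "play_rows", "arguments": {
  "increments": [
    [[0,0,0,0],[0,0,0,0],[0,0,0,0],[0,0,0,0],[0,0,0,0]]
  ]
}}

```text
t: 4.2
tool_pos: [0.5504, -0.1765, 0.0215]
orientation: [1.796, -2.562, -0.004]
force: [-0.4, 0.6, 1.5]
opening: 0.0557
```

```bash
python3 -c "
from h import *
s=read_state();print(s['force'],s['opening'])
print(frommat('tape',(.025,0)));go(frommat('tape',(.025,0)),.12,-92.2)"
```

```text
[-0.44993138  0.63885127  1.53767936] 0.05574406711533981
[ 0.49758157 -0.3638597 ]
t 4.2 at [ 0.5504 -0.1765  0.0215] yaw -109.92 -> rows [19.51 -1.32 -9.69] -0.309
```

>>> {"name": "play_rows", "arguments": {
  "increments": [
    [[0,0,-3,0],[0,0,-7,0],[5,-0.3,-10,-0.1],[10,-0.6,-10,-0.2],[10,-0.6,-10,-0.2]]
  ]
}}

```text
t: 4.7
tool_pos: [0.5226, -0.2771, 0.1243]
orientation: [2.044, -2.368, 0.001]
force: [-0.2, -0.1, -1.0]
opening: 0.056
```

```bash
python3 -c "
from h import *
s=read_state();print(s['force'],s['opening'])
go(frommat('tape',(.025,0)),.12,-92.2)"
```

```text
[-0.17251366 -0.14295949 -1.00106911] 0.0560233334437023
t 4.7 at [ 0.5226 -0.2771  0.1243] yaw -98.42 -> rows [8.95 1.2  0.54] -0.109
```

>>> {"name": "play_rows", "arguments": {
  "increments": [
    [[4.5,0.6,0,-0.06],[8.95,1.2,0,-0.109],[8.95,1.2,3,-0.109],[8.95,1.2,6,-0.109],[8.95,1.2,6,-0.109]]
  ]
}}

```text
t: 5.2
tool_pos: [0.4934, -0.3618, 0.0594]
orientation: [2.167, -2.255, -0.016]
force: [-0.6, 1.1, -1.1]
opening: 0.0557
```

```bash
python3 -c "
from h import *
go(frommat('tape',(.025,0)),.0215,-92.2)"
python3 look.py w4
```

```text
t 5.2 at [ 0.4934 -0.3618  0.0594] yaw -92.27 -> rows [ 0.18 -0.49  3.78] -0.001
tcp [ 0.4948 -0.3625  0.0622] -92.22630516587066
mat [ 397.  -360.    98.7   33.3   87.5  316.6  415.2]
mat [ 525.1 -365.    98.8   84.1   87.7  319.5  191.3]
mat [ 553.  -210.4  155.7   14.3  -14.1   12.2  151.2]
```

View pics/w4.png

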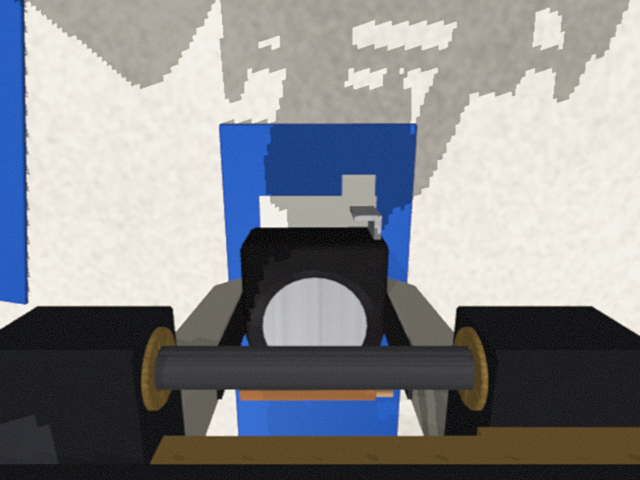

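```bash
python3 -c "
from h import *
go(frommat('tape',(.025,0)),.0215,-92.2)"
```

```text
t 5.25 at [ 0.4948 -0.3625  0.0622] yaw -92.23 -> rows [ 0.1  -0.34  4.06] -0.0
```

>>> {"name": "play_rows", "arguments": {
  "increments": [
    [[0.1,-0.3,1.5,0],[0.1,-0.3,3,0],[0.1,-0.3,3.5,0],[0.1,-0.3,3.5,0],[0.1,-0.3,3.5,0]]
  ]
}}

```text
t: 5.75
tool_pos: [0.4975, -0.3638, 0.0274]
orientation: [2.168, -2.254, -0.01]
force: [0.3, -0.8, -1.1]
opening: 0.0562
```

```bash
python3 -c "
from h import *
go(frommat('tape',(.025,0)),.0215,-92.2)"
```

```text
t 5.75 at [ 0.4975 -0.3638  0.0274] yaw -92.21 -> rows [-0.   -0.02  0.59] -0.0
```

>>> {"name": "play_rows", "arguments": {
  "increments": [
    [[0,0,0.3,0],[0,0,0.5,0],[0,0,0.6,0],[0,0,0.6,0],[0,0,0.6,0]]
  ]
}}

```text
t: 6.25
tool_pos: [0.4975, -0.364, 0.0217]
orientation: [2.168, -2.254, -0.01]
force: [-0.7, 0.1, 0.5]
opening: 0.0559
```

>>> {"name": "play_rows", "arguments": {
  "increments": [
    [[0,0,0,0],[0,0,0,0],[0,0,0,0],[0,0,0,0],[0,0,0,0]]
  ],
  "jaw": 9.3
}}

```text
t: 6.75
tool_pos: [0.4976, -0.364, 0.0217]
orientation: [2.168, -2.254, -0.01]
force: [-0.0, 0.8, 0.1]
opening: 0.0905
```

```bash
python3 -c "
from h import *
s=read_state();print(s['force'],s['opening'],s['tool_pos'])
go((.42,-.20),.29,-90)"
```

```text
[-0.01123709  0.75546686  0.14792334] 0.0904799522044763 [ 0.49755242 -0.36400608  0.02167423]
t 6.75 at [ 0.4976 -0.364   0.0217] yaw -92.22 -> rows [-15.93   8.76 -26.8 ] -0.039
```

Up first, then over to look at the tape's placing and the wrench.

>>> {"name": "play_rows", "arguments": {
  "increments": [
    [[0,0,-5,0],[0,0,-10,0],[-2,4,-15,0],[-5,8,-20,0],[-5,8,-20,0]]
  ]
}}

```text
t: 7.25
tool_pos: [0.4217, -0.3095, 0.2251]
orientation: [2.168, -2.254, -0.006]
force: [0.5, 0.5, -0.5]
opening: 0.0931
```

>>> {"name": "play_rows", "arguments": {
  "increments": [
    [[-5,0,-2,0],[-10,0,-6,0],[-10,0,-6,0],[-10,0,-6,0],[-10,0,-6,0]]
  ]
}}

```text
t: 7.75
tool_pos: [0.4264, -0.2095, 0.2838]
orientation: [2.169, -2.253, -0.006]
force: [0.1, -0.8, -0.4]
opening: 0.0932
```

```bash
python3 look.py w5 tape,tape driver,wrench
```

```text
tcp [ 0.426  -0.2097  0.283 ] -92.22645393894169
mat [ 472.8 -363.   187.7   98.3   -2.2  456.4  140.8]
mat [ 556.8 -165.5  143.7   98.4  -12.3  264.5   69.2]
mat [544.9  -5.  188.5  99.2  11.8 103.4  95. ]
tape tape (array([ 0.4651, -0.3543]), 6.766661643981934, (128.31784057617188, 89.12492370605469), np.int64(4634))
driver wrench (array([ 0.5467, -0.0004]), -2.7767181396484375, (163.2757110595703, 40.37276077270508), np.int64(4431))
```

View pics/w5.png

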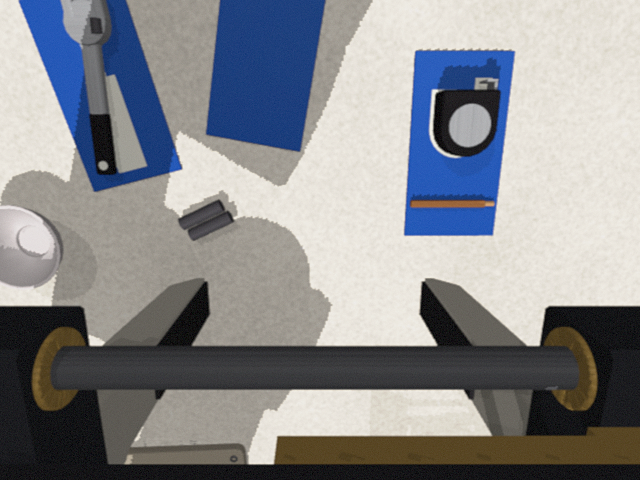

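```bash
python3 - <<'E'
from h import *
z=np.load('pics/w5.npz');X=cloud(z,z['d'])
o,a,wh,n=toolpose(X,'tape','tape',z0=.014);print(o,a,wh,tomat('tape',o))
p={'K':camera_params('wrist')['K'],'eye':np.array([0.60026086, 0.06992679, 0.38430963]),'orientation':np.array([-0.25558034,  0.0023692 , -0.00032902])}
X=cloud(p,np.load('pics/wrist0.npy'))
print(toolpose(X,'driver','wrench'))
p={'K':camera_params('wrist')['K'],'eye':np.array([0.5701,0.2008,0.4448]),'orientation':np.array([-0.2559,.001,.0018])}
X=cloud(p,np.load('pics/w1.npy'))
print(toolpose(X,'driver','wrench'))
E
```

```text
[ 0.49743719 -0.36376616] -1.7652511596679688 (71.90483856201172, 55.90200424194336) [2.48521372e-02 8.79193168e-05]
(array([ 0.55228277, -0.00220212]), 0.11036381125450134, (174.5563201904297, 39.786766052246094), np.int64(4433))
(array([ 0.552317  , -0.00118873]), -0.33510589599609375, (174.28030395507812, 39.23140335083008), np.int64(2897))
```

```bash
cat >> h.py <<'E'
def wrenchpose(X,m,z0=.0075):
    o,a,wh,n=toolpose(X,m,'wrench',z0);P=X[onmat(m,X,z0,.06)][:,:2]
    for _ in range(4):
        r=np.deg2rad(a);u=np.array([np.cos(r),np.sin(r)]);v=np.array([-u[1],u[0]])
        lx=(P-o)@u;ly=(P-o)@v;k=(lx>-.08)&(lx<.022)
        b=np.arange(-.08,.022,.004);bi=np.digitize(lx[k],b)
        xs=[];ys=[]
        for i in np.unique(bi):
            q=ly[k][bi==i]; 
            if len(q)>4: xs.append(lx[k][bi==i].mean());ys.append((q.min()+q.max())/2)
        f=np.polyfit(xs,ys,1);a+=np.rad2deg(np.arctan(f[0]));o=o+v*f[1]
        r=np.deg2rad(a);u=np.array([np.cos(r),np.sin(r)]);lx=(P-o)@u
        o=o+u*((lx.min()+.09)+(lx.max()-.081))/2
    v=np.array([-u[1],u[0]]);ly=(P-o)@v
    return o,a,(lx.min(),lx.max(),ly.min(),ly.max())
E
python3 - <<'E'
from h import *
K=camera_params('wrist')['K']
for e,o,f in(([0.60026086, 0.06992679, 0.38430963],[-0.25558034,  0.0023692 , -0.00032902],'wrist0'),([0.5701,0.2008,0.4448],[-0.2559,.001,.0018],'w1')):
    X=cloud({'K':K,'eye':np.array(e),'orientation':np.array(o)},np.load(f'pics/{f}.npy'))
    print(wrenchpose(X,'driver'))
E
```

```text
(array([0.55196907, 0.00066303]), np.float64(-2.7939415842756796), (np.float64(-0.09148666874507255), np.float64(0.08248666873792017), np.float64(-0.019964215623530426), np.float64(0.02103856406760573)))
(array([0.55225244, 0.00118804]), np.float64(-2.480338974832626), (np.float64(-0.09132310847602136), np.float64(0.08232310847600986), np.float64(-0.019820671533215265), np.float64(0.020229353277730552)))
```

```bash
python3 -c "
from h import *
go((.5521,.0009),.10,-92.7)"
```

```text
t 7.8 at [ 0.426  -0.2097  0.283 ] yaw -92.23 -> rows [-21.66 -12.04  17.99] 0.008
```

>>> {"name": "play_rows", "arguments": {
  "increments": [
    [[-21.7,-12,18,0.01],[-21.7,-12,18,0.01],[-21.7,-12,18,0.01],[-21.7,-12,18,0.01],[-21.7,-12,18,0.01]]
  ],
  "jaw": 5
}}

```text
t: 8.3
tool_pos: [0.5283, -0.0374, 0.1307]
orientation: [2.153, -2.265, -0.011]
force: [0.7, 0.1, 0.3]
opening: 0.0578
```

```bash
python3 -c "
from h import *
go((.5521,.0009),.10,-92.7)"
```

```text
t 8.3 at [ 0.5283 -0.0374  0.1307] yaw -92.9 -> rows [-3.97 -2.23  3.01] -0.003
```

>>> {"name": "play_rows", "arguments": {
  "increments": [
    [[-4,-2.2,3,0],[-4,-2.2,3,0],[-4,-2.2,5,0],[-4,-2.2,7,0],[-4,-2.2,7,0]]
  ]
}}

```text
t: 8.8
tool_pos: [0.5478, -0.0001, 0.0557]
orientation: [2.148, -2.262, -0.02]
force: [0.6, 0.4, -1.2]
opening: 0.0502
```

```bash
python3 -c "
from h import *
go((.5521,.0009),.017,-92.7)"
```

```text
t 8.8 at [ 5.478e-01 -1.000e-04  5.570e-02] yaw -92.96 -> rows [-0.15 -0.52  3.86] -0.004
```

>>> {"name": "play_rows", "arguments": {
  "increments": [
    [[-0.15,-0.4,2,0],[-0.15,-0.4,3.2,0],[-0.15,-0.4,3.2,0],[-0.15,-0.4,3.2,0]]
  ]
}}

```text
t: 9.2
tool_pos: [0.5511, 0.0005, 0.024]
orientation: [2.147, -2.262, -0.02]
force: [1.1, 0.7, 0.2]
opening: 0.0499
```

```bash
python3 -c "
from h import *
go((.5521,.0009),.017,-92.7)
print(R.from_rotvec(read_state()['orientation']).apply([0,0,1]))"
```

```text
t 9.2 at [5.511e-01 5.000e-04 2.400e-02] yaw -92.99 -> rows [-0.05 -0.11  0.7 ] -0.005
[-0.0249838  -0.00614846 -0.99966895]
```

>>> {"name": "play_rows", "arguments": {
  "increments": [
    [[-0.05,-0.1,0.4,0],[-0.05,-0.1,0.7,0],[-0.05,-0.1,0.7,0]]
  ]
}}

```text
t: 9.5
tool_pos: [0.552, 0.0009, 0.017]
orientation: [2.147, -2.262, -0.02]
force: [-0.0, 0.5, -0.0]
opening: 0.0498
```

>>> {"name": "play_rows", "arguments": {
  "increments": [
    [[0,0,0,0],[0,0,0,0],[0,0,0,0],[0,0,0,0],[0,0,0,0]]
  ],
  "jaw": 0,
  "squeeze": 25
}}

```text
t: 10.0
tool_pos: [0.552, 0.0009, 0.0171]
orientation: [2.147, -2.262, -0.02]
force: [0.0, -0.5, -0.1]
opening: 0.0169
```

>>> {"name": "play_rows", "arguments": {
  "increments": [
    [[0,0,0,0],[0,0,0,0],[0,0,0,0]]
  ]
}}

```text
t: 10.3
tool_pos: [0.552, 0.0009, 0.0171]
orientation: [2.148, -2.262, -0.02]
force: [-0.4, 0.1, 0.2]
opening: 0.0164
```

```bash
python3 -c "
from h import *
s=read_state();print(s['force'],s['opening'])
go(frommat('blank',(.0,0)),.10,-102.4)"
```

```text
[-0.43693207  0.10972464  0.23332823] 0.016430956102127556
t 10.3 at [0.552  0.0009 0.0171] yaw -92.98 -> rows [17.   -3.23 -8.25] 0.164
```

Gripped at 16.4 mm. Carrying to the blank mat at its middle.

>>> {"name": "play_rows", "arguments": {
  "increments": [
    [[0,0,-2,0],[0,0,-5,0],[3,-0.5,-8,0.03],[6,-1,-8,0.06],[6,-1,-8,0.06]]
  ]
}}

```text
t: 10.8
tool_pos: [0.5621, -0.0622, 0.0988]
orientation: [2.075, -2.33, -0.013]
force: [-0.2, 0.2, -0.6]
opening: 0.0169
```

>>> {"name": "play_rows", "arguments": {
  "increments": [
    [[4,-1,0,0.05],[8,-1.8,0,0.09],[11,-2.2,0,0.1],[11,-2.2,0,0.1],[11,-2.2,0,0.1]]
  ]
}}

```text
t: 11.3
tool_pos: [0.5706, -0.1738, 0.0985]
orientation: [1.954, -2.431, -0.015]
force: [0.6, 0.5, -1.8]
opening: 0.0166
```

```bash
python3 -c "
from h import *
s=read_state();print(s['force'],s['opening'])
go(frommat('blank',(.0,0)),.0175,-102.4)"
```

```text
[ 0.58204999  0.52763248 -1.77503199] 0.016556121436406807
t 11.3 at [ 0.5706 -0.1738  0.0985] yaw -102.4 -> rows [-0.61 -0.77  8.08] 0.0
```

>>> {"name": "play_rows", "arguments": {
  "increments": [
    [[-0.6,-0.7,3,0],[-0.6,-0.7,6,0],[-0.6,-0.7,7.4,0],[-0.6,-0.7,7.4,0],[-0.6,-0.7,7.4,0]]
  ]
}}

```text
t: 11.8
tool_pos: [0.5773, -0.1693, 0.0249]
orientation: [1.955, -2.43, -0.015]
force: [0.9, -0.1, -1.0]
opening: 0.0168
```

```bash
python3 -c "
from h import *
s=read_state();print(s['force'],s['opening'])
go(frommat('blank',(.0,0)),.0171,-102.4)"
```

```text
[ 0.86797267 -0.12581785 -0.97538697] 0.01676503678228043
t 11.8 at [ 0.5773 -0.1693  0.0249] yaw -102.35 -> rows [ 0.05 -0.06  0.78] 0.001
```

>>> {"name": "play_rows", "arguments": {
  "increments": [
    [[0,0,0.4,0],[0,0,0.7,0],[0,0,0.8,0],[0,0,0.8,0]]
  ]
}}

```text
t: 12.2
tool_pos: [0.5772, -0.1695, 0.0172]
orientation: [1.955, -2.43, -0.014]
force: [0.1, -0.6, -1.4]
opening: 0.0166
```

>>> {"name": "play_rows", "arguments": {
  "increments": [
    [[0,0,0,0],[0,0,0,0],[0,0,0,0],[0,0,0,0]]
  ],
  "jaw": 5
}}

```text
t: 12.6
tool_pos: [0.5773, -0.1695, 0.0173]
orientation: [1.955, -2.431, -0.014]
force: [0.4, 0.0, -0.4]
opening: 0.0437
```

>>> {"name": "play_rows", "arguments": {
  "increments": [
    [[0,0,-3,0],[0,0,-8,0],[0,0,-12,0],[0,0,-12,0]]
  ]
}}

```text
t: 13.0
tool_pos: [0.5844, -0.1703, 0.1455]
orientation: [1.959, -2.435, 0.003]
force: [0.6, 0.3, 0.7]
opening: 0.0498
```

```bash
python3 -c "
from h import *
go((.5543,.1871),.12,-81.8)"
```

```text
t 13.0 at [ 0.5844 -0.1703  0.1455] yaw -102.36 -> rows [-34.3   10.58   2.18] -0.359
```

>>> {"name": "play_rows", "arguments": {
  "increments": [
    [[-20,6,0,-0.36],[-20,6,0,-0.36],[-20,6,0,-0.36],[-20,6,0,-0.36],[-20,6,0,-0.36]]
  ]
}}

```text
t: 13.5
tool_pos: [0.5678, 0.043, 0.1429]
orientation: [2.369, -2.041, -0.004]
force: [0.1, -0.4, 0.2]
opening: 0.05
```

```bash
python3 -c "
from h import *
go((.5543,.1871),.10,-81.8)"
```

```text
t 13.5 at [0.5678 0.043  0.1429] yaw -81.47 -> rows [-14.49  -0.85   4.17] 0.006
```

>>> {"name": "play_rows", "arguments": {
  "increments": [
    [[-5,0,0,0],[-10,-0.5,1,0],[-14.5,-0.85,3,0],[-14.5,-0.85,4,0],[-14.5,-0.85,4,0]]
  ],
  "jaw": 6
}}

```text
t: 14.0
tool_pos: [0.5522, 0.1875, 0.0987]
orientation: [2.369, -2.035, -0.008]
force: [-0.2, 0.6, 0.5]
opening: 0.0602
```

```bash
python3 -c "
from h import *
go((.5543,.1871),.018,-81.8)"
```

```text
t 14.0 at [0.5522 0.1875 0.0987] yaw -81.33 -> rows [ 0.   -0.34  8.06] 0.008
```

>>> {"name": "play_rows", "arguments": {
  "increments": [
    [[0,-0.3,3,0.01],[0,-0.3,6,0.01],[0,-0.3,7.5,0.01],[0,-0.3,8,0.01],[0,-0.3,8,0.01]]
  ]
}}

```text
t: 14.5
tool_pos: [0.554, 0.1861, 0.0187]
orientation: [2.357, -2.048, -0.008]
force: [0.7, -0.1, -0.8]
opening: 0.0599
```

>>> {"name": "play_rows", "arguments": {
  "increments": [
    [[0,0,0,0],[0,0,0,0],[0,0,0,0],[0,0,0,0],[0,0,0,0]]
  ],
  "jaw": 1,
  "squeeze": 20
}}

```text
t: 15.0
tool_pos: [0.5543, 0.1862, 0.0192]
orientation: [2.357, -2.048, -0.007]
force: [-1.6, 0.4, 2.1]
opening: 0.0257
```

>>> {"name": "play_rows", "arguments": {
  "increments": [
    [[0,0,0,0],[0,0,0,0],[0,0,0,0]]
  ]
}}

```text
t: 15.3
tool_pos: [0.5543, 0.1863, 0.0192]
orientation: [2.357, -2.048, -0.007]
force: [-1.0, 0.1, 0.5]
opening: 0.0259
```

```bash
python3 -c "
from h import *
s=read_state();print(s['force'],s['opening'])
print(frommat('driver',(-.03,0)));go(frommat('driver',(-.03,0)),.12,-78.2)"
```

```text
[-0.99600983  0.09615569  0.46177326] 0.025924595702564897
[ 0.51473398 -0.01013488]
t 15.3 at [0.5543 0.1863 0.0192] yaw -81.96 -> rows [18.99  6.84 -9.8 ] -0.066
```

>>> {"name": "play_rows", "arguments": {
  "increments": [
    [[0,0,-3,0],[0,0,-7,0],[4,1.5,-10,-0.02],[8,3,-10,-0.04],[8,3,-10,-0.04]]
  ]
}}

```text
t: 15.8
tool_pos: [0.5375, 0.1001, 0.1218]
orientation: [2.396, -2.003, -0.004]
force: [-0.3, 0.1, -1.2]
opening: 0.0263
```

>>> {"name": "play_rows", "arguments": {
  "increments": [
    [[4,1.5,0,-0.01],[8,3,0,-0.025],[11,3.8,0,-0.025],[11,3.8,0,-0.025],[11,3.8,0,-0.025]]
  ]
}}

```text
t: 16.3
tool_pos: [0.5195, -0.015, 0.1232]
orientation: [2.419, -1.975, -0.006]
force: [1.3, 0.6, -1.7]
opening: 0.0258
```

```bash
sed -i "s/driver=(.5441,-.0040,11.8)/driver=(.5446,-.0043,11.8)/" h.py; python3 -c "
from h import *
s=read_state();print(s['force'],s['opening'])
go(frommat('driver',(-.03,0)),.0192,-78.2)"
```

```text
[ 1.28131081  0.61419765 -1.65314632] 0.025828649040502496
t 16.3 at [ 0.5195 -0.015   0.1232] yaw -78.47 -> rows [-0.62  0.15 10.39] -0.005
```

>>> {"name": "play_rows", "arguments": {
  "increments": [
    [[-0.6,0.15,4,0],[-0.6,0.15,8,0],[-0.6,0.15,9.6,0],[-0.6,0.15,9.6,0],[-0.6,0.15,9.6,0]]
  ]
}}

```text
t: 16.8
tool_pos: [0.5155, -0.0095, 0.0273]
orientation: [2.42, -1.974, -0.007]
force: [1.2, 0.4, -0.1]
opening: 0.026
```

```bash
python3 -c "
from h import *
s=read_state();print(s['force'],s['opening'])
go(frommat('driver',(-.03,0)),.0190,-78.2)"
```

```text
[ 1.21155794  0.41163468 -0.11427025] 0.026006108740244765
t 16.8 at [ 0.5155 -0.0095  0.0273] yaw -78.4 -> rows [0.08 0.03 0.83] -0.004
```

>>> {"name": "play_rows", "arguments": {
  "increments": [
    [[0.08,0.03,0.4,0],[0.08,0.03,0.7,0],[0.08,0.03,0.8,0],[0.08,0.03,0.8,0],[0.08,0.03,0.8,0]]
  ]
}}

```text
t: 17.3
tool_pos: [0.5155, -0.0105, 0.0196]
orientation: [2.42, -1.974, -0.006]
force: [-0.2, 0.5, -0.8]
opening: 0.0259
```

>>> {"name": "play_rows", "arguments": {
  "increments": [
    [[0,0,0,0],[0,0,0,0],[0,0,0,0],[0,0,0,0]]
  ],
  "jaw": 6
}}

```text
t: 17.7
tool_pos: [0.5156, -0.0105, 0.0197]
orientation: [2.42, -1.974, -0.006]
force: [0.8, -0.6, -0.2]
opening: 0.0529
```

>>> {"name": "play_rows", "arguments": {
  "increments": [
    [[0,0,-3,0],[0,0,-8,0],[0,0,-12,0],[0,0,-12,0]]
  ]
}}

```text
t: 18.1
tool_pos: [0.5218, -0.0095, 0.147]
orientation: [2.425, -1.978, 0.009]
force: [1.7, -0.0, 0.7]
opening: 0.0603
```

```bash
python3 -c "
from h import *
go((.42,.15),.29,-90)"
```

```text
t 18.1 at [ 0.5218 -0.0095  0.147 ] yaw -78.41 -> rows [-17.49   6.85 -14.48] 0.202
```

>>> {"name": "play_rows", "arguments": {
  "increments": [
    [[-17.5,4,-18,0.2],[-17.5,4,-18,0.2],[-17.5,4,-18,0.2],[-17.5,4,-18,0.2],[-17.5,4,-18,0.2]]
  ]
}}

```text
t: 18.6
tool_pos: [0.4491, 0.1523, 0.3202]
orientation: [2.215, -2.211, 0.011]
force: [1.1, -0.2, 0.2]
opening: 0.0601
```

>>> {"name": "play_rows", "arguments": {
  "increments": [
    [[0,0,0,0],[0,0,0,0],[0,0,0,0]]
  ]
}}

```text
t: 18.9
tool_pos: [0.4488, 0.1516, 0.3184]
orientation: [2.213, -2.21, 0.009]
force: [0.5, -0.2, 0.2]
opening: 0.0602
```

```bash
python3 look.py w6 driver,driver wrench,pliers
```

```text
tcp [0.4487 0.1513 0.3181] -89.94289515778746
mat [489.9 362.9 188.2  98.3   9.8 120.3 159.3]
mat [544.6  -4.  188.4  98.3  11.8 450.4 104.9]
mat [ 567.4 -169.3  166.7  103.3  -11.8  593.    95. ]
mat [569.1 179.8 173.5  98.1  -4.6 284.   90.6]
driver driver (array([ 0.5148, -0.0095]), 13.384926795959473, (170.1797332763672, 28.208969116210938), np.int64(2961))
wrench pliers (array([0.528 , 0.3728]), 6.835386753082275, (163.07008361816406, 54.371063232421875), np.int64(3677))
```

View pics/w6.png

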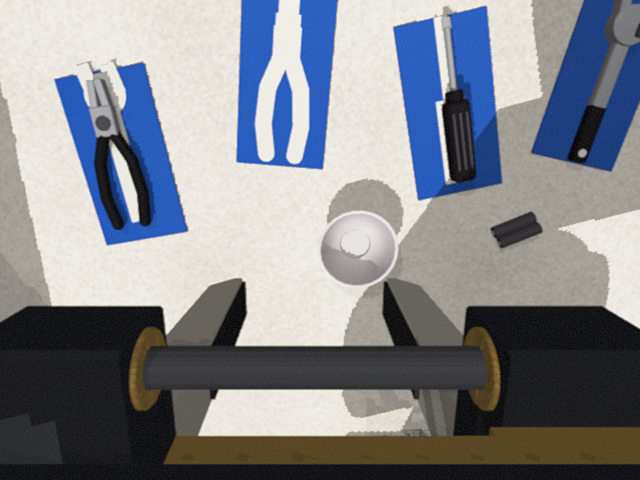

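```bash
cat >> h.py <<'E'
EXT=dict(pliers=(-.118,.046,-.105,.035),wrench=(-.09,.081,-.08,.022),driver=(-.05,.12,-.042,.115),tape=(-.032,.041,-.03,.028))
def fine(X,m,tool,z0=.0075,flip=False):
    e0,e1,f0,f1=EXT[tool];o,a,wh,n=toolpose(X,m,tool,z0,flip);P=X[onmat(m,X,z0,.06)][:,:2]
    for _ in range(5):
        r=np.deg2rad(a);u=np.array([np.cos(r),np.sin(r)]);v=np.array([-u[1],u[0]])
        lx=(P-o)@u;ly=(P-o)@v;k=(lx>f0)&(lx<f1)
        b=np.arange(f0,f1,.004);bi=np.digitize(lx[k],b);xs=[];ys=[]
        for i in np.unique(bi):
            q=ly[k][bi==i]
            if len(q)>3: xs.append(lx[k][bi==i].mean());ys.append((q.min()+q.max())/2)
        f=np.polyfit(xs,ys,1);a+=np.rad2deg(np.arctan(f[0]));o=o+v*f[1]
        r=np.deg2rad(a);u=np.array([np.cos(r),np.sin(r)]);lx=(P-o)@u
        o=o+u*((lx.min()-e0)+(lx.max()-e1))/2
    v=np.array([-u[1],u[0]]);ly=(P-o)@v
    return o.round(4),round(a,2),np.round([lx.min(),lx.max(),ly.min(),ly.max()],4),'res',np.std(np.polyval(f,xs)-ys).round(5)
E
sed -i 's/toolpose(X,m,t))/fine(X,m,t));o=fine(X,m,t)[0];print("in mat",tomat(m,o))/' look.py
python3 - <<'E'
from h import *
for f,l in(('p2',(('wrench','pliers'),('pliers','driver'))),('w6',(('driver','driver'),('wrench','pliers')))):
    z=dict(np.load(f'pics/{f}.npz'));d=z['d'] if 'd' in z else np.load('pics/w2.npy');X=cloud(z,d)
    for m,t in l:
        r=fine(X,m,t);print(f,m,t,r,tomat(m,r[0]))
E
```

```text
p2 wrench pliers (array([0.5281, 0.3749]), np.float64(7.53), array([-0.1175,  0.0455, -0.027 ,  0.0272]), 'res', np.float64(0.0002)) [0.03989561 0.00477913]
p2 pliers driver (array([0.5542, 0.1875]), np.float64(7.79), array([-0.0502,  0.1202, -0.0136,  0.0128]), 'res', np.float64(0.00032)) [-0.02276206  0.00609414]
w6 driver driver (array([ 0.5148, -0.0102]), np.float64(11.23), array([-0.0503,  0.1203, -0.0138,  0.0152]), 'res', np.float64(0.00039)) [-0.03037677  0.00031866]
w6 wrench pliers (array([0.5277, 0.3738]), np.float64(7.78), array([-0.1176,  0.0456, -0.0269,  0.0275]), 'res', np.float64(0.0003)) [0.03931422 0.00376326]
```

```bash
python3 -c "
from h import *
go((.5278,.3740),.10,-82.3)"
```

```text
t 18.95 at [0.4487 0.1513 0.3181] yaw -89.94 -> rows [-22.57  -8.07  21.43] -0.133
```

>>> {"name": "play_rows", "arguments": {
  "increments": [
    [[-14,-5,13,-0.133],[-14,-5,13,-0.133],[-14,-5,13,-0.133],[-14,-5,13,-0.133],[-14,-5,13,-0.133]]
  ],
  "jaw": 5
}}

```text
t: 19.45
tool_pos: [0.4943, 0.2895, 0.1757]
orientation: [2.345, -2.048, -0.003]
force: [-1.1, -0.2, -0.7]
opening: 0.0501
```

```bash
python3 -c "
from h import *
go((.5278,.3740),.08,-82.3)"
```

```text
t 19.45 at [0.4943 0.2895 0.1757] yaw -82.27 -> rows [-8.09 -4.67  9.33] 0.001
```

>>> {"name": "play_rows", "arguments": {
  "increments": [
    [[-4,-2.3,2,0],[-8.1,-4.6,5,0],[-8.1,-4.6,9,0],[-8.1,-4.6,9.3,0],[-8.1,-4.6,9.3,0]]
  ]
}}

```text
t: 19.95
tool_pos: [0.526, 0.3718, 0.0784]
orientation: [2.34, -2.046, -0.005]
force: [0.3, -0.2, -0.3]
opening: 0.0502
```

```bash
python3 -c "
from h import *
go((.5278,.3740),.017,-82.3)"
```

```text
t 19.95 at [0.526  0.3718 0.0784] yaw -82.32 -> rows [-0.32 -0.38  6.12] -0.0
```

>>> {"name": "play_rows", "arguments": {
  "increments": [
    [[-0.1,-0.2,3,0],[-0.1,-0.2,5,0],[-0.1,-0.2,6,0],[-0.1,-0.2,6,0],[-0.1,-0.2,6,0]]
  ]
}}

```text
t: 20.45
tool_pos: [0.5278, 0.3718, 0.0207]
orientation: [2.341, -2.049, -0.004]
force: [0.3, 0.1, 0.3]
opening: 0.0501
```

```bash
python3 -c "
from h import *
go((.5278,.3740),.017,-82.3)"
```

```text
t 20.45 at [0.5278 0.3718 0.0207] yaw -82.36 -> rows [-0.23 -0.04  0.37] -0.001
```

>>> {"name": "play_rows", "arguments": {
  "increments": [
    [[-0.2,0,0.2,0],[-0.2,0,0.4,0],[-0.2,0,0.4,0],[-0.2,0,0.4,0]]
  ]
}}

```text
t: 20.85
tool_pos: [0.5274, 0.3738, 0.0169]
orientation: [2.342, -2.049, -0.004]
force: [-0.2, 0.6, 0.2]
opening: 0.0498
```

>>> {"name": "play_rows", "arguments": {
  "increments": [
    [[0,0,0,0],[0,0,0,0],[0,0,0,0],[0,0,0,0],[0,0,0,0]]
  ],
  "jaw": 1,
  "squeeze": 25
}}

```text
t: 21.35
tool_pos: [0.5274, 0.3739, 0.0169]
orientation: [2.342, -2.049, -0.004]
force: [-0.7, -0.0, -0.6]
opening: 0.0237
```

>>> {"name": "play_rows", "arguments": {
  "increments": [
    [[0,0,0,0],[0,0,0,0],[0,0,0,0]]
  ]
}}

```text
t: 21.65
tool_pos: [0.5274, 0.3738, 0.0168]
orientation: [2.342, -2.049, -0.004]
force: [-0.0, 0.8, -0.2]
opening: 0.0239
```

```bash
python3 -c "
from h import *
s=read_state();print(s['force'],s['opening'])
print(frommat('pliers',(.03,0)));go(frommat('pliers',(.03,0)),.12,-94.7)"
```

```text
[-0.02927506  0.79595435 -0.24464688] 0.02388026665132065
[0.60630337 0.17719403]
t 21.65 at [0.5274 0.3738 0.0168] yaw -82.35 -> rows [ 20.72  -4.96 -10.07] 0.216
```

>>> {"name": "play_rows", "arguments": {
  "increments": [
    [[0,0,-3,0],[0,0,-7,0],[4,-1,-10,0.05],[8,-2,-10,0.1],[8,-2,-10,0.1]]
  ]
}}

```text
t: 22.15
tool_pos: [0.5628, 0.2953, 0.1194]
orientation: [2.232, -2.17, 0.003]
force: [-0.8, 0.2, -2.7]
opening: 0.0241
```

>>> {"name": "play_rows", "arguments": {
  "increments": [
    [[4,-1,0,0.05],[8,-2,0,0.1],[12,-3,0,0.115],[12,-3,0,0.115],[12,-3,0,0.115]]
  ]
}}

```text
t: 22.65
tool_pos: [0.5958, 0.1754, 0.1206]
orientation: [2.1, -2.296, 0.004]
force: [0.6, -0.0, -2.1]
opening: 0.0236
```

```bash
python3 -c "
from h import *
s=read_state();print(s['force'],s['opening'])
go(frommat('pliers',(.03,0)),.017,-94.6)"
```

```text
[ 0.62207756 -0.00500856 -2.14802327] 0.023570871758653838
t 22.65 at [0.5958 0.1754 0.1206] yaw -95.09 -> rows [-0.52 -1.22 10.33] -0.008
```

>>> {"name": "play_rows", "arguments": {
  "increments": [
    [[-0.3,-1,4,-0.008],[-0.3,-1.1,8,-0.008],[-0.3,-1.1,9.5,-0.008],[-0.3,-1.1,9.5,-0.008],[-0.3,-1.1,9.5,-0.008]]
  ]
}}

```text
t: 23.15
tool_pos: [0.6054, 0.1763, 0.0264]
orientation: [2.111, -2.287, 0.004]
force: [0.8, 0.4, -1.9]
opening: 0.0237
```

```bash
python3 -c "
from h import *
s=read_state();print(s['force'],s['opening'])
go(frommat('pliers',(.03,0)),.017,-94.6)"
```

```text
[ 0.8145623   0.42811743 -1.90389455] 0.023703221787192565
t 23.15 at [0.6054 0.1763 0.0264] yaw -94.57 -> rows [-0.12 -0.1   0.94] 0.001
```

>>> {"name": "play_rows", "arguments": {
  "increments": [
    [[-0.1,-0.1,0.4,0],[-0.1,-0.1,0.8,0],[-0.1,-0.1,0.9,0],[-0.1,-0.1,0.9,0],[-0.1,-0.1,0.9,0]]
  ]
}}

```text
t: 23.65
tool_pos: [0.6064, 0.177, 0.0177]
orientation: [2.111, -2.287, 0.005]
force: [0.4, -0.4, -2.5]
opening: 0.0236
```

>>> {"name": "play_rows", "arguments": {
  "increments": [
    [[0,0,0,0],[0,0,0,0],[0,0,0,0],[0,0,0,0]]
  ],
  "jaw": 5
}}

```text
t: 24.05
tool_pos: [0.6066, 0.177, 0.0179]
orientation: [2.111, -2.288, 0.005]
force: [-0.1, -0.3, -0.4]
opening: 0.049
```

>>> {"name": "play_rows", "arguments": {
  "increments": [
    [[0,0,-3,0],[0,0,-8,0],[0,0,-12,0],[0,0,-12,0]]
  ]
}}

```text
t: 24.45
tool_pos: [0.6134, 0.1807, 0.1464]
orientation: [2.119, -2.296, 0.015]
force: [0.3, -0.4, 0.0]
opening: 0.0502
```

```bash
python3 -c "
from h import *
go((.46,0.0),.34,-90)"
```

```text
t 24.45 at [0.6134 0.1807 0.1464] yaw -94.59 -> rows [ 19.61  13.94 -18.92] -0.08
```

>>> {"name": "play_rows", "arguments": {
  "increments": [
    [[14,13,-15,-0.08],[14,13,-15,-0.08],[14,13,-15,-0.08],[14,13,-15,-0.08],[14,13,-15,-0.08]]
  ]
}}

```text
t: 24.95
tool_pos: [0.4723, 0.0535, 0.301]
orientation: [2.209, -2.209, 0.015]
force: [1.3, -0.8, 1.3]
opening: 0.0497
```

>>> {"name": "play_rows", "arguments": {
  "increments": [
    [[3,1,-4,0],[5.5,1,-4,0],[5.5,1,-4,0],[5.5,1,-4,0],[5.5,1,-4,0]]
  ]
}}

```text
t: 25.45
tool_pos: [0.4623, -0.0, 0.3409]
orientation: [2.209, -2.208, 0.012]
force: [1.1, -0.3, -0.4]
opening: 0.0502
```

```bash
python3 look.py w7 driver,driver pliers,pliers blank,wrench
```

```text
tcp [0.4623 0.0001 0.3409] -89.94640732756046
mat [ 472.4 -365.3  188.5  103.4   -2.1  597.4  177. ]
mat [491.  358.1 188.5  89.3   9.7  22.3 179. ]
mat [544.8  -4.2 188.3  98.   11.8 311.9 117.4]
mat [ 580.4 -170.1  191.6   98.7  -12.4  458.3   84.1]
mat [578.3 178.7 191.6  98.   -4.6 151.8  85.5]
driver driver (array([ 0.5154, -0.0112]), np.float64(11.66), array([-0.0502,  0.1202, -0.013 ,  0.013 ]), 'res', np.float64(0.00014))
in mat [-0.03   -0.0008]
pliers pliers (array([0.6068, 0.1756]), np.float64(-5.05), array([-0.1176,  0.0456, -0.0271,  0.027 ]), 'res', np.float64(0.00028))
in mat [ 0.0306 -0.0015]
blank wrench (array([ 0.5771, -0.1694]), np.float64(-11.24), array([-0.0916,  0.0826, -0.0285,  0.0195]), 'res', np.float64(0.00193))
in mat [-0.0005  0.0005]
```

View pics/w7.png

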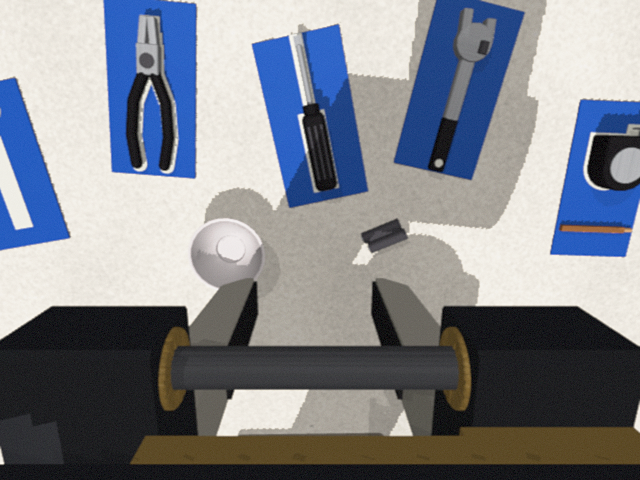

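```bash
python3 -c "
from h import *
go((.5773,-.1695),.10,-102.4)"
```

```text
t 25.5 at [4.623e-01 1.000e-04 3.409e-01] yaw -89.95 -> rows [ 16.52 -11.67  24.31] 0.217
```

>>> {"name": "play_rows", "arguments": {
  "increments": [
    [[12,-8,16,0.217],[12,-8,16,0.217],[12,-8,16,0.217],[12,-8,16,0.217],[12,-8,16,0.217]]
  ]
}}

```text
t: 26.0
tool_pos: [0.5394, -0.1232, 0.1762]
orientation: [1.954, -2.431, 0.005]
force: [0.5, 0.9, -0.6]
opening: 0.0503
```

```bash
python3 -c "
from h import *
go((.5773,-.1695),.08,-102.4)"
```

```text
t 26.0 at [ 0.5394 -0.1232  0.1762] yaw -102.39 -> rows [ 3.52 -4.81  9.63] 0.0
```

>>> {"name": "play_rows", "arguments": {
  "increments": [
    [[3.5,-4.6,3,0],[3.5,-4.6,7,0],[3.5,-4.6,9.5,0],[3.5,-4.6,9.5,0],[3.5,-4.6,9.5,0]]
  ]
}}

```text
t: 26.5
tool_pos: [0.5753, -0.1677, 0.0816]
orientation: [1.955, -2.429, 0.003]
force: [1.1, -0.2, 0.0]
opening: 0.0499
```

```bash
python3 look.py w8;python3 -c "
from h import *
go((.5773,-.1695),.017,-102.4)"
```

```text
tcp [ 0.5764 -0.1682  0.0832] -102.33375668388965
mat [ 531.6 -339.2   73.7   48.1   -2.3  594.4  248.7]
mat [602.6 -20.2  83.8  45.1  11.7  61.7 253.9]
mat [ 591.9 -172.8  161.9   98.8  -12.4  313.5  204.5]
t 26.55 at [ 0.5764 -0.1682  0.0832] yaw -102.33 -> rows [-0.02 -0.18  6.62] 0.001
```

View pics/w8.png

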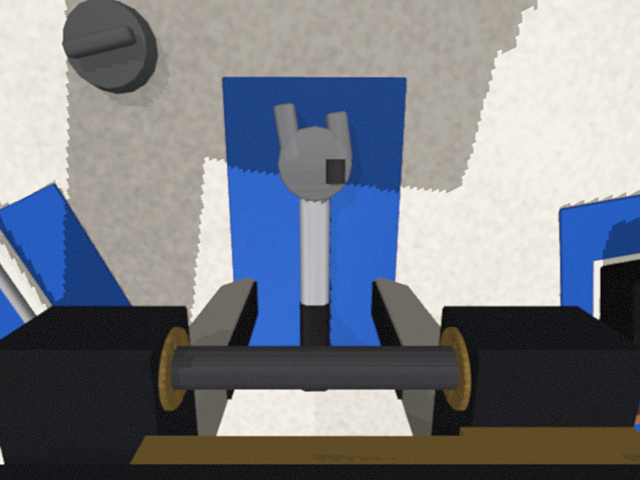

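Handle lies straight up the image at column 315, centred between the fingers (x ≈ 247 and 383). Descend and grip.

>>> {"name": "play_rows", "arguments": {
  "increments": [
    [[0,-0.1,3,0],[0,-0.1,5,0],[0,-0.1,6.2,0],[0,-0.1,6.6,0],[0,-0.1,6.6,0]]
  ]
}}

```text
t: 27.05
tool_pos: [0.5771, -0.1695, 0.0183]
orientation: [1.957, -2.431, 0.009]
force: [-0.7, 0.1, 1.3]
opening: 0.0498
```

>>> {"name": "play_rows", "arguments": {
  "increments": [
    [[0,0,0,0],[0,0,0,0],[0,0,0,0],[0,0,0,0],[0,0,0,0]]
  ],
  "jaw": 0
}}

```text
t: 27.55
tool_pos: [0.5772, -0.1696, 0.0186]
orientation: [1.957, -2.431, 0.009]
force: [-0.6, 1.2, 3.0]
opening: 0.0162
```

>>> {"name": "play_rows", "arguments": {
  "increments": [
    [[0,0,0,0],[0,0,0,0],[0,0,0,0]]
  ]
}}

```text
t: 27.85
tool_pos: [0.5772, -0.1696, 0.0186]
orientation: [1.957, -2.431, 0.009]
force: [-0.3, -0.1, 2.1]
opening: 0.0169
```

```bash
python3 -c "
from h import *
s=read_state();print(s['force'],s['opening'])
print(frommat('wrench',(.02,0)));go(frommat('wrench',(.02,0)),.17,-80.2)"
```

```text
[-0.27623453 -0.07808134  2.09676486] 0.016918420126849267
[0.50930816 0.36680419]
t 27.85 at [ 0.5772 -0.1696  0.0186] yaw -102.32 -> rows [-50.65  18.22 -15.99] -0.386
```

>>> {"name": "play_rows", "arguments": {
  "increments": [
    [[0,0,-3,0],[0,0,-7,0],[-4,1.4,-11,0],[-8,2.8,-12,-0.05],[-8,2.8,-12,-0.05]]
  ]
}}

```text
t: 28.35
tool_pos: [0.5698, -0.0791, 0.1405]
orientation: [2.026, -2.379, 0.012]
force: [0.5, -0.7, -2.2]
opening: 0.0167
```

>>> {"name": "play_rows", "arguments": {
  "increments": [
    [[-4,1.5,0,-0.1],[-8,3,0,-0.15],[-12,4.5,0,-0.18],[-16,6,0,-0.18],[-18,6.5,0,-0.18]]
  ]
}}

```text
t: 28.85
tool_pos: [0.5327, 0.1116, 0.1366]
orientation: [2.233, -2.184, 0.007]
force: [-0.2, -0.4, -1.8]
opening: 0.0167
```

```bash
python3 -c "
from h import *
s=read_state();print(s['force'],s['opening'])
go(frommat('wrench',(.02,0)),.13,-80.2)"
```

```text
[-0.15684435 -0.36554475 -1.8130904 ] 0.016658842421188966
t 28.85 at [0.5327 0.1116 0.1366] yaw -88.74 -> rows [-25.58   1.78   0.28] -0.149
```

>>> {"name": "play_rows", "arguments": {
  "increments": [
    [[-5,0.3,0,-0.05],[-10,0.7,0,-0.1],[-15,1.1,0,-0.149],[-20,1.5,0,-0.149],[-24,1.8,0,-0.149]]
  ]
}}

```text
t: 29.35
tool_pos: [0.5086, 0.353, 0.1321]
orientation: [2.389, -2.011, 0.004]
force: [0.5, 0.5, -2.0]
opening: 0.0166
```

```bash
python3 -c "
from h import *
s=read_state();print(s['force'],s['opening'])
go(frommat('wrench',(.02,0)),.08,-80.2)"
```

```text
[ 0.53522064  0.53156425 -2.01867654] 0.01664188535748277
t 29.35 at [0.5086 0.353  0.1321] yaw -80.18 -> rows [-1.43 -0.38  5.18] 0.0
```

>>> {"name": "play_rows", "arguments": {
  "increments": [
    [[-1.3,-0.3,2,0],[-1.3,-0.3,5,0],[-1.3,-0.3,7,0],[-1.3,-0.3,8,0],[-1.3,-0.3,8,0]]
  ]
}}

```text
t: 29.85
tool_pos: [0.5071, 0.3638, 0.0493]
orientation: [2.385, -2.008, 0.002]
force: [-0.7, 0.1, -0.7]
opening: 0.0165
```

```bash
python3 -c "
from h import *
s=read_state();print(s['force'],s['opening'])
go(frommat('wrench',(.02,0)),.018,-80.2)"
```

```text
[-0.65291321  0.07397705 -0.6954914 ] 0.01649206417534772
t 29.85 at [0.5071 0.3638 0.0493] yaw -80.19 -> rows [-0.31 -0.32  3.12] 0.0
```

>>> {"name": "play_rows", "arguments": {
  "increments": [
    [[-0.2,-0.2,1.2,0],[-0.2,-0.2,2,0],[-0.2,-0.2,2.4,0],[-0.2,-0.2,2.4,0],[-0.2,-0.2,2.4,0]]
  ]
}}

```text
t: 30.35
tool_pos: [0.5086, 0.3657, 0.0257]
orientation: [2.385, -2.009, 0.002]
force: [-0.6, -0.3, -0.4]
opening: 0.0168
```

```bash
python3 -c "
from h import *
s=read_state();print(s['force'],s['opening'])
go(frommat('wrench',(.02,0)),.0183,-80.2)"
```

```text
[-0.6433315  -0.30087869 -0.40612531] 0.016799742639637273
t 30.35 at [0.5086 0.3657 0.0257] yaw -80.2 -> rows [-0.11 -0.1   0.73] 0.0
```

>>> {"name": "play_rows", "arguments": {
  "increments": [
    [[-0.1,-0.08,0.3,0],[-0.1,-0.08,0.6,0],[-0.1,-0.08,0.75,0],[-0.1,-0.08,0.75,0],[-0.1,-0.08,0.75,0]]
  ]
}}

```text
t: 30.85
tool_pos: [0.5093, 0.3669, 0.0186]
orientation: [2.386, -2.009, 0.002]
force: [-1.3, -0.1, 4.2]
opening: 0.0164
```

>>> {"name": "play_rows", "arguments": {
  "increments": [
    [[0,0,0,0],[0,0,0,0],[0,0,0,0],[0,0,0,0]]
  ],
  "jaw": 5
}}

```text
t: 31.25
tool_pos: [0.5092, 0.3668, 0.0184]
orientation: [2.386, -2.009, 0.002]
force: [-0.2, -0.2, -0.1]
opening: 0.0443
```

>>> {"name": "play_rows", "arguments": {
  "increments": [
    [[0,0,-3,0],[0,0,-8,0],[0,0,-12,0],[0,0,-12,0]]
  ]
}}

```text
t: 31.65
tool_pos: [0.5148, 0.3715, 0.1467]
orientation: [2.395, -2.017, 0.008]
force: [1.1, 0.1, 0.8]
opening: 0.0499
```

```bash
python3 -c "
from h import *
go((.44,.22),.33,-90)"
```

```text
t 31.65 at [0.5148 0.3715 0.1467] yaw -80.2 -> rows [ 13.85  10.04 -18.13] 0.171
```

>>> {"name": "play_rows", "arguments": {
  "increments": [
    [[13.8,10,-18,0.17],[13.8,10,-18,0.17],[13.8,10,-18,0.17],[13.8,10,-18,0.17],[13.8,10,-18,0.17]]
  ]
}}

```text
t: 32.15
tool_pos: [0.4398, 0.2203, 0.3286]
orientation: [2.215, -2.213, 0.01]
force: [0.5, -0.0, 0.2]
opening: 0.0503
```

>>> {"name": "play_rows", "arguments": {
  "increments": [
    [[0,0,0,0],[0,0,0,0],[0,0,0,0],[0,0,0,0]]
  ]
}}

```text
t: 32.55
tool_pos: [0.4393, 0.2206, 0.3265]
orientation: [2.214, -2.21, 0.007]
force: [-0.5, 0.7, 1.0]
opening: 0.0495
```

```bash
python3 look.py w9 wrench,wrench pliers,pliers driver,driver; python3 - <<'E'
from h import *
snap('side','side9')
E
```

```text
tcp [0.4393 0.2206 0.3265] -89.88577580250643
mat [489.7 363.  188.2  98.    9.8 186.2 146.8]
mat [ 554.1 -120.1  155.9   57.4   11.9  625.1   90.2]
mat [546.2  -3.6 192.2  98.2  11.9 510.8  96.4]
mat [565.5 180.2 166.4  98.1  -4.6 346.5  85.6]
wrench wrench (array([0.5092, 0.3657]), np.float64(10.02), array([-0.0914,  0.0824, -0.0199,  0.0204]), 'res', np.float64(0.00018))
in mat [ 0.0197 -0.0011]
pliers pliers (array([0.6016, 0.1769]), np.float64(-5.02), array([-0.1122,  0.0402, -0.0272,  0.027 ]), 'res', np.float64(0.00022))
in mat [ 0.0253 -0.0007]
driver driver (array([ 0.5149, -0.0099]), np.float64(11.14), array([-0.0503,  0.1203, -0.0133,  0.013 ]), 'res', np.float64(0.00032))
in mat [-0.0302  0.0006]
```

View pics/w9.png

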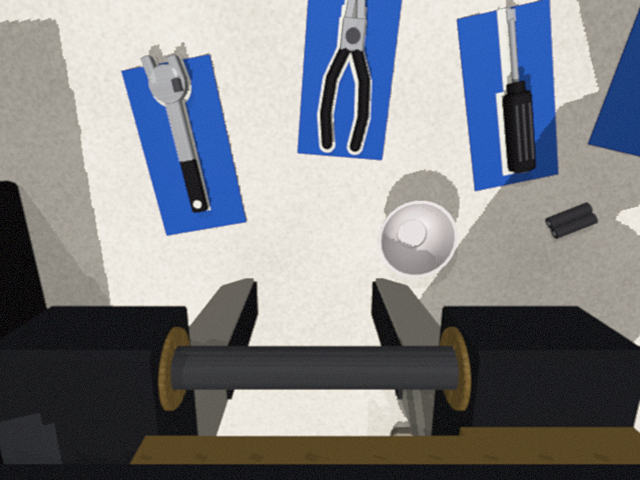

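View pics/side9.png

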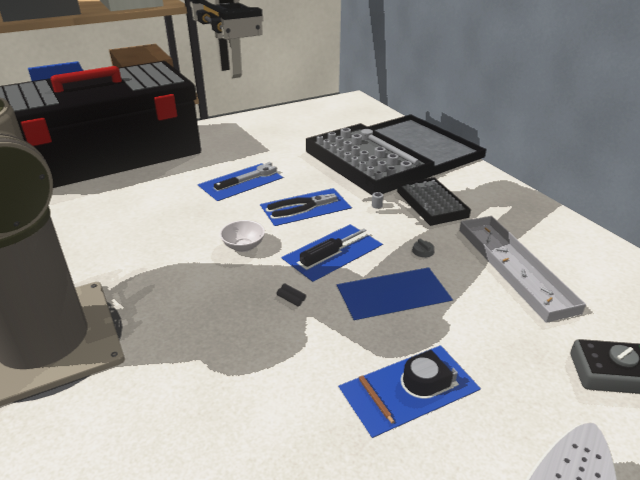

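All four tools are within about 1.5 mm and 1° of home. The bowl is at the same side-view pixel as before, about (243, 236), and the gripper is clear.

```bash
python3 -c "
from plant import *
print(close_job(), read_state()['t'])"
```

```text
the job is handed in; nothing more can be done
the job is handed in; nothing more can be done
```

All four tools are now on their own mats, the right way round, and the job was handed in at about 33 s. I moved the tape to its mat first, set the wrench aside on the blank mat, then moved the driver and the pliers, and brought the wrench home last.

These are the last wrist-camera readings against home:

| Tool | Position in its mat (mm) | Home (mm) | Angle off (about) |
|---|---|---|---|
| tape | 24.9, 0.1 | 25, 0 | 0.4° |
| driver | -30.2, 0.6 | -30, 0 | 0.7° |
| pliers | 30.6, -1.5 | 30, 0 | 0.4° |
| wrench | 19.7, -1.1 | 20, 0 | 0.2° |

- **Camera disagreement:** the readings vary by 1–2 mm between views. The driver's y, for example, read -0.8 mm in one and +0.6 mm in another.
- **Pliers:** the final view cut off the nose and gave a meaningless x of 25.3 mm. The figures above are from the earlier full view.
- **Wrench set aside:** one fit there was noisy and I ignored it. I went by the known release pose and a close-up picture instead.
- **Bowl:** it shows at the same place in the side view before and after. The wrist force readings stayed below 5 N.

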